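Try a bottle cap on the thread gauge and sort it by whether it turns fully home

ROBOT

A 6-joint arm with a two-finger parallel gripper is mounted at the origin on the work surface. World frame = base frame: x ahead of the robot, y to its left, z up, the work surface at z = 0. Lengths are in mm, angles in rad, forces in N, time in s.
With the tool pointing down it reaches from about 350 to 850 mm from the base axis. Payload 8.1 kg.
Tool frame: the origin (TCP) lies at the centre of the arm's flange, where the gripper is bolted on; the fingertips stand 186 mm ahead of it and the grasp point (between the pads) lies robot.grasp_offset ahead of it (robot.grasp_offset is the distance from the TCP to the grasp point, in mm); z points along the fingers, y is the direction in which the jaws open and shut (so a half turn about z gives the same grasp; the last joint's range is limited). The gripper opens to 93 mm and grips with 3 to 60 N. Pads are 15 mm wide; open, the fingers measure 128 mm over their backs; the gripper's body (75 mm by 188 mm) begins 65 mm behind the grasp point.
Start: joints at [-0.085, 0.13, 1.488, -0, 1.523, -0.085], TCP at [600.006, 0.022, 404.735] pointing down, gripper open.
Joint ranges: [-2.96, 2.96], [-0.89, 2.26], [0.02, 2.5], [-1.34, 4.48], [0, 2.73], [-2.66, 2.66]. Speed limits (rad/s): [2.39, 2.39, 2.79, 3.14, 3.14, 3.14].

INTERFACE

Orientations are given as a 3x3 rotation matrix whose columns are the frame's x, y, z axes.
In Python, from station import robot, cams, order, nets gives the robot as it stands.
- The arm moves only by the tool arm_command, never from a script. Its argument "commands" is a list of rows, each a list of 3 entries, a list of its own where there are three numbers: the shift along the tool's x, y, z scaled (see below), then the turn, a rotation vector about the tool's x, y, z scaled (see below), then the opening, from 0 (shut) to 1 (fully open). In form: [[[x, y, z], [wx, wy, wz], fingers], ...]. A call has 1 to 8 rows; each row shifts and turns the commanded pose from where the row before left it, along the tool's axes as they then stand; what a row does not reach is not made up. The controller multiplies each number of a shift by 0.075 m and each number of a turn by 60 degrees. A row lasts 1/10 s, in which the tool goes at most 50 mm and 8.59 degrees, less where a joint would pass 70% of its speed; a pose out of reach is approached as far as the arm can. A call with a number of a shift or a turn outside -1 to 1 is refused whole. A call with a gripper value outside its range is refused whole. The fingers move at their own pace and stop on an object; "force" is the grip in N (left out, the last holds). Time passes only in rows, so rows that do not move let the fingers close. It gives the time, the measured TCP pose, the force and the opening at its end, in the units of the state.
- robot.get_obs(): the state, without advancing time (a new reading comes with each control period).
- cams.read_camera(name): name is "scene" or "side" or "wrist"; returns (picture, depth): 400x640x3 uint8, red, green, blue; 400x640 float32, mm along the optical axis (not along the pixel's ray), 0 where there is no reading.
- cams.calibration(name): a dict with "fx", "fy", "cx", "cy" (pixels), "R" (3x3) and "t" (3): a world point X has camera coordinates R X + t. Camera axes: x right, y down, z forward; pixel columns grow to the right and rows downward; lengths in mm; the calibration is good to about 2 mm. A picture is of the moment at which its call begins: read the wrist's pose just before it. calibration takes no time and is no camera call; for the wrist camera it gives the pose at the moment of the call.
- order.close_job(): hands the job in, once; it reports no verdict.
Trained networks look in the newest picture that a camera, given by its name, has taken for a name from the list of things; names that differ only in an ending like _2 or _b are one class to them, and where a whole thing is asked for, a point or a joint stands for the part that bears it (a point fixed in the world has none). Each returns a list of dicts, best first, with "p" (0 to 1); they miss things now and then, are a little off and sometimes report something else, mostly with a low value. They report only what shows in the picture. A call takes as long as a camera call. They do not tell look-alikes from the thing itself.
- nets.look_for(camera, target): "at" ([x, y, z] in mm, in world coordinates, good to about 4 mm: the middle of the surface that is visible of it).
- nets.silhouettes(camera, target): "pixels" (400x640 bool, what is visible of it).
The state is a dict: "clock": time; "qpos": joint angles; "qd": joint speeds; "joint_efforts": joint torques, N m; "tool_pos": TCP position; "tool_rot": TCP orientation; "contact_force": force on the tool from outside, world axes, zero at the start; "torque": the same for the moment, N m; "gripper_width": finger opening in mm.
Only numpy, scipy, OpenCV 4.12 (cv2) and the standard library are available. Lean on these libraries where they do the work, as an engineer would, in place of code of your own. Each camera call takes 0.05 s, during which the arm holds its last target. There are 200 camera calls.

TASK

Check the blue screw cap that stands alone on the bench against the steel thread gauge: set it on the gauge and turn it clockwise, finger-tight and without forcing it, until it stops. Then unscrew it and stand it upright in the green tray if it had gone fully home, to within a millimetre of the gauge's shoulder, or in the red tray if it stopped short of that. Leave the other caps and everything else on the bench where they are.

Things in the scene. Friction and masses are not known exactly. Their poses are not given: they have to be found in the camera images.
- cap_center (a point): Blue plastic screw cap to check, standing open side down: 50 mm in diameter, 36 mm high, 45 to 80 g. This point is on its axis half-way up, 18 mm above the rim of its skirt; z is up its axis. Inside are four thread lugs 90 degrees apart and, out of sight, a sealing disc: swollen or doubled, it meets the top of the gauge too soon and the cap stops short, by up to 4 mm.
- cap_crown (a point): Middle of the cap's ribbed crown, on its axis, 29 mm above the rim of the skirt. The crown, the upper 13.5 mm, 50 mm in diameter, is solid and is the part to hold; the skirt below it is 47 mm in diameter and 22.5 mm deep inside. Turned without pressing on it, the cap runs along the thread with under 0.1 N m; at its stop the torque climbs at once, and 0.1 to 0.2 N m is finger-tight.
- gauge_shoulder (a point): Steel thread gauge bolted to the bench: a 110 mm square plate 12 mm thick with screw heads 6 mm high at its corners, a round shoulder 60 mm in diameter with a flat top 30 mm above the bench, and a threaded neck on it. This point is the centre of the shoulder's flat top, on the neck's axis, z up. A cap that is fully home has the rim of its skirt on the shoulder.
- gauge_top (a point): Top of the gauge's threaded neck, on its axis, 18 mm above the shoulder; neck 36 mm in diameter, 40 mm over the thread, top edge bevelled. Four-start right-hand thread, 24 mm per turn (3.8 mm per radian). Set on unturned, a cap's lugs rest on the thread, rim 4.5 to 10.5 mm above the shoulder; clockwise from above it follows the thread down (home after 1.2 to 2.8 rad), anticlockwise up and off.
- pass_tray: Green open tray, 200 mm along its x, 150 mm along its y, walls 4 mm thick and 28 mm high, floor 4 mm thick. The origin is the centre of its underside. An already checked cap of the same kind stands near its -x end, 55 mm from the middle; the +x end is free.
- reject_tray: Red open tray of the same size and frame as the green one, also with a checked cap near its -x end and its +x end free.
- passed_cap: Checked cap standing in the green tray, same size as the one to check; origin at the centre of its underside. Leave it.
- rejected_cap: Checked cap standing in the red tray, same size; origin at the centre of its underside. Leave it.
- tip_box: Pipette-tip box with a blue lid, 125 x 85 x 62 mm, beyond the gauge; origin under its centre. A bystander.
- tube_rack: Red rack of small tubes, 75 x 200 x 37 mm; origin under its centre. A bystander.
- amber_bottle: Amber bottle with a black cap, 60 mm in diameter, 110 mm high; origin under its centre. A bystander.
- pipette: White micropipette lying on the bench nearest the robot, 235 mm long, 28 mm high; origin under its middle. A bystander.
- marker: Black and green marker pen lying near the robot, 130 mm long, 17 mm thick; origin under its middle. A bystander.
Not all that is in view belongs to the job. Several things look just like the pass_tray: the one meant starts farthest from the robot's base.

How it is judged:
By the outcome, as a careful person would: the job done as asked, in the order asked, and still so for the second after the job is handed in, with the robot touching nothing.
It also fails if it takes over 72 s, if anything falls off the work surface, if the arm or the gripper's body presses on something with over 40 N, if the wrist force passes 120 N, or if a joint passes its speed limit or range.

## Working session

There is one attempt and no reset: what is moved stays moved. The work goes in short steps, Python scripts to look and compute and a tool call to move; the robot and the scene stay as the last step left them, time stands still between calls to the robot, and variables do not carry over. Pictures are saved under pics/ and viewed, about 8 in all and at most 12, crops included, and the job is handed in when it is done.

Besides the shell and the picture viewer there is one more tool, called after "Request:" as name(argument=value, ...), one argument or row to a line, values as JSON. arm_command: Moves the arm, as the interface text tells. Its arguments: {"type":"object","properties":{"commands":{"type":"array","items":{"type":"array"}},"force":{"type":"number"}},"required":["commands"]}

```bash
ls; mkdir -p pics
cat > h.py <<'E'
import numpy as np, cv2
from station import robot, cams, order, nets
def save(cam,fn,box=None,scale=1):
    im,d=cams.read_camera(cam); c=cams.calibration(cam)
    o=im[...,::-1]
    if box: o=o[box[1]:box[3],box[0]:box[2]]
    cv2.imwrite('pics/'+fn,cv2.resize(np.ascontiguousarray(o),None,fx=scale,fy=scale)); return im,d,c
def px(c,X):
    p=np.array(c['R'])@np.array(X)+np.array(c['t']); return np.array([c['fx']*p[0]/p[2]+c['cx'],c['fy']*p[1]/p[2]+c['cy']])
def cloud(d,c):
    v,u=np.mgrid[:400,:640]; P=np.stack([(u-c['cx'])/c['fx']*d,(v-c['cy'])/c['fy']*d,d],-1)
    return (P-np.array(c['t']))@np.array(c['R'])
E
python3 - <<'E'
from h import *
print(robot.grasp_offset, robot.get_obs())
for cam in ['scene','side']:
    im,d,c=save(cam,cam+'0.png')
    for t in ['cap_center','gauge_shoulder','pass_tray','reject_tray','passed_cap','rejected_cap','tip_box','amber_bottle']+(['tube_rack','pipette','marker'] if cam=='scene' else []):
        print(cam,t,[(round(r['p'],2),np.round(r['at']).tolist(),np.round(px(c,r['at'])).tolist()) for r in nets.look_for(cam,t) if r['p']>.2])
E
```

```text
pics
167.3 {'clock': 0.0, 'qpos': array([-8.53680190e-02,  1.31136208e-01,  1.48924874e+00,  3.62206581e-06,
        1.52298186e+00, -8.54009604e-02]), 'qd': array([ 0.00020362, -0.00046134, -0.0015143 , -0.00055309, -0.00151274,
       -0.00069646]), 'joint_efforts': array([-1.61290725e-03, -5.59853125e+01, -4.91755986e+01,  7.67333270e-02,
        3.59135563e-02, -2.97389461e-04]), 'tool_pos': array([5.99779976e+02, 6.10544765e-02, 4.03718822e+02]), 'tool_rot': array([[-3.26281487e-05,  9.99998438e-01, -1.76738209e-03],
       [ 9.99999987e-01,  3.29019259e-05,  1.54876646e-04],
       [ 1.54934554e-04, -1.76737701e-03, -9.99998426e-01]]), 'contact_force': array([-0.24626266,  0.35550087, -0.01684462]), 'torque': array([ 0.01172124, -0.03604959, -0.07165772]), 'gripper_width': 93.22135124147468}
scene cap_center [(0.7, [514.0, 74.0, 35.0], [347.0, 209.0]), (0.51, [504.0, -345.0, 4.0], [189.0, 221.0])]
scene gauge_shoulder [(0.83, [601.0, -130.0, 16.0], [270.0, 237.0])]
scene pass_tray [(0.7, [216.0, -400.0, 7.0], [186.0, 168.0]), (0.56, [503.0, -345.0, 1.0], [189.0, 222.0])]
scene 
[... 490 characters left out ...]
190.0]), (0.22, [502.0, -346.0, 4.0], [189.0, 221.0])]
side cap_center [(0.68, [489.0, 66.0, 35.0], [309.0, 181.0]), (0.37, [365.0, -251.0, 15.0], [295.0, 273.0])]
side gauge_shoulder [(0.6, [579.0, -149.0, 14.0], [358.0, 228.0])]
side pass_tray [(0.87, [500.0, -350.0, -1.0], [356.0, 296.0]), (0.75, [215.0, -407.0, 5.0], [247.0, 347.0])]
side reject_tray [(0.59, [546.0, 360.0, 3.0], [305.0, 136.0])]
side passed_cap [(0.68, [435.0, -387.0, 41.0], [336.0, 307.0]), (0.31, [546.0, 363.0, 0.0], [304.0, 137.0])]
side rejected_cap [(0.57, [483.0, 367.0, 36.0], [288.0, 131.0])]
side tip_box [(0.73, [758.0, -5.0, 60.0], [396.0, 174.0])]
side amber_bottle [(0.57, [719.0, 205.0, 56.0], [361.0, 140.0])]
```

Run:
```python
import cv2
a=cv2.imread('pics/scene0.png')[130:330,120:520]
cv2.imwrite('pics/sceneC.png',cv2.resize(a,None,fx=2,fy=2,interpolation=cv2.INTER_CUBIC))
```

```text
(no output)
```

View pics/sceneC.png

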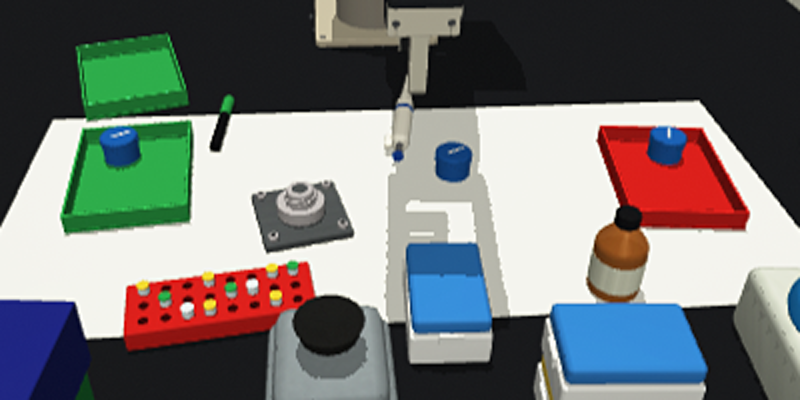

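The lone cap is at about scene px (346,210). The look-alikes are the caps in the trays at (180,202) and (453,202). The green tray that's farther away, at px (186,222), holds a cap and lies 610 mm out; the other at (186,168) is 455 mm out and empty. So the target is the lone cap at ≈(505,70). Next I'll look from the wrist.

Request:
arm_command(
  commands=[
    [[0.2,-0.35,0.2],[0,0,0],1],
    [[0.2,-0.35,0.2],[0,0,0],1],
    [[0.2,-0.35,0.2],[0,0,0],1],
    [[0.2,-0.2,0.2],[0,0,0],1],
    [[0.1,0,0.1],[0,0,0],1],
    [[0,0,0],[0,0,0],1],
  ],
)

```text
clock: 1.65
tool_pos: [506.1, 68.2, 336.4]
tool_rot: [[-0.001, 1.0, -0.001], [1.0, 0.001, 0.0], [0.0, -0.001, -1.0]]
contact_force: [-0.1, -0.1, -0.5]
gripper_width: 92.8
```

Run:
```python
from h import *
im,d,c=save('wrist','w1.png')
o=robot.get_obs(); print(o['clock'],o['tool_pos'],o['qpos'],np.round(c['R'],2),c['t'],-np.array(c['R']).T@np.array(c['t']))
for t in ['cap_center','gauge_shoulder']:
    print(t,[(round(r['p'],2),np.round(r['at']).tolist(),np.round(px(c,r['at'])).tolist()) for r in nets.look_for('wrist',t)])
P=cloud(d,c); s=nets.silhouettes('wrist','cap_center')
for r in s:
    q=P[r['pixels']&(d>0)]; print(r['p'],len(q),np.percentile(q,[2,50,98],axis=0).round(1))
    t=q[q[:,2]>np.percentile(q[:,2],95)-3]
    m=(r['pixels']&(np.abs(P[...,2]-np.percentile(q[:,2],90))<3))
    pts=P[m][:,:2].astype(np.float32); print(cv2.minEnclosingCircle(pts), pts.mean(0), np.median(P[m][:,2]))
```

```text
1.7 [506.70455507  67.66413607 337.39075384] [ 3.25179689e-02 -6.90373956e-02  1.81588665e+00 -2.42763619e-04
  1.39452878e+00  3.16518510e-02] [[ 1.   -0.    0.  ]
 [-0.   -0.97  0.26]
 [ 0.   -0.26 -0.97]] [-507.08581928   52.64087168  342.41937429] [506.8297394  139.0671686  317.71379456]
cap_center [(0.66, [499.0, 78.0, 36.0], [306.0, 186.0])]
gauge_shoulder [(0.78, [580.0, -102.0, 13.0], [389.0, 359.0]), (0.57, [501.0, 75.0, 39.0], [309.0, 191.0])]
0.82 2978 [[477.9  53.5  25.3]
 [499.7  76.8  37.2]
 [521.3  98.2  38.7]]
((499.49468994140625, 74.79825592041016), 24.907793045043945) [499.56302  75.47767] 37.292317217344966
```

View pics/w1.png

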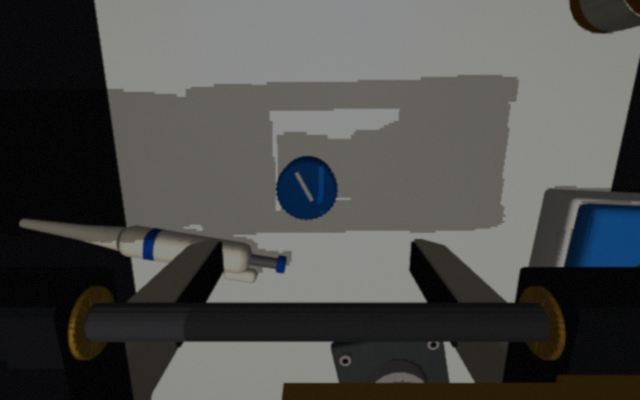

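Request:
arm_command(
  commands=[
    [[0.1,-0.09,0.5],[0,0,0],1],
    [[0,0,0.5],[0,0,0],1],
    [[0,0,0.5],[0,0,0],1],
    [[0,0,0.38],[0,0,0],1],
    [[0,0,0],[0,0,0],1],
    [[0,0,0],[0,0,0],0.4],
    [[0,0,0],[0,0,0],0.4],
    [[0,0,0],[0,0,0],0.4],
  ],
  force=5,
)

```text
clock: 2.65
tool_pos: [500.9, 75.0, 198.6]
tool_rot: [[0.0, 1.0, 0.004], [1.0, -0.0, 0.0], [0.0, 0.004, -1.0]]
contact_force: [0.7, 0.2, 0.0]
gripper_width: 73.3
```

Request:
arm_command(
  commands=[
    [[0,0,0],[0,0,0],0.4],
    [[0,0,0],[0,0,0],0.4],
    [[0,0,0],[0,0,0],0.4],
  ],
)

```text
clock: 2.95
tool_pos: [499.6, 75.1, 196.7]
tool_rot: [[-0.0, 1.0, 0.001], [1.0, 0.0, 0.0], [0.0, 0.001, -1.0]]
contact_force: [1.1, -0.3, 1.7]
gripper_width: 49.7
```

Request:
arm_command(
  commands=[
    [[0,0,0],[0,0,0],0.85],
    [[0,0,0],[0,0,0],0.85],
    [[0,0,0],[0,0,0],0.85],
    [[0,0,-0.5],[0,0,-0.14],0.85],
    [[0,0,0],[0,0,-0.14],0.85],
    [[0,0,0],[0,0,-0.14],0.85],
    [[0,0,0],[0,0,-0.14],0.85],
    [[0,0,0],[0,0,-0.14],0.85],
  ],
)

```text
clock: 3.75
tool_pos: [499.5, 75.0, 233.7]
tool_rot: [[-0.674, 0.739, -0.0], [0.739, 0.674, -0.0], [0.0, -0.0, -1.0]]
contact_force: [0.6, 0.1, 1.0]
gripper_width: 78.9
```

Request:
arm_command(
  commands=[
    [[0,0,0],[0,0,-0.14],0.85],
    [[0,0,0],[0,0,-0.14],0.85],
    [[0,0,0],[0,0,-0.14],0.85],
    [[0,0,0],[0,0,-0.14],0.85],
    [[0,0,0],[0,0,-0.14],0.85],
    [[0,0,0],[0,0,-0.14],0.85],
    [[0,0,0],[0,0,-0.14],0.85],
    [[0,0,0],[0,0,0],0.85],
  ],
)

```text
clock: 4.55
tool_pos: [499.5, 75.0, 233.7]
tool_rot: [[-0.982, -0.19, -0.0], [-0.19, 0.982, -0.0], [0.0, 0.0, -1.0]]
contact_force: [0.0, -0.5, -0.6]
gripper_width: 79.0
```

Run:
```python
from h import *
o=robot.get_obs(); print(o['clock'],o['tool_pos'],o['qpos'],o['gripper_width'],o['torque']); print(o['tool_rot'].round(3))
im,d,c=save('wrist','w2.png'); 
for i in range(1):
    for t in ['cap_center','gauge_shoulder']:
        print(t,[(round(r['p'],2),np.round(r['at']).tolist(),np.round(px(c,r['at'])).tolist()) for r in nets.look_for('wrist',t)])
```

```text
4.55 [499.47454308  75.02830268 233.65849098] [ 4.75576563e-02  3.03045912e-02  1.91955913e+00 -7.95222110e-06
  1.19186456e+00 -1.71421498e+00] 79.02100531210911 [ 0.13340165 -0.064392    0.01444035]
[[-0.982 -0.19  -0.   ]
 [-0.19   0.982 -0.   ]
 [ 0.     0.    -1.   ]]
cap_center [(0.88, [498.0, 73.0, 35.0], [312.0, 242.0])]
gauge_shoulder [(0.94, [542.0, -96.0, 12.0], [24.0, 248.0]), (0.54, [494.0, 71.0, 38.0], [311.0, 238.0])]
```

Request:
arm_command(
  commands=[
    [[0,0,0.5],[0,0,0],0.85],
    [[0,0,0],[0,0,0],0.85],
    [[0,0,0],[0,0,0],0.4],
    [[0,0,0],[0,0,0],0.4],
    [[0,0,0],[0,0,0],0.4],
    [[0,0,0],[0,0,0],0.4],
    [[0,0,0],[0,0,0],0.4],
  ],
  force=15,
)

```text
clock: 5.4
tool_pos: [500.0, 75.1, 197.3]
tool_rot: [[-0.982, -0.187, 0.002], [-0.187, 0.982, 0.0], [-0.002, -0.0, -1.0]]
contact_force: [-0.5, 0.6, 5.1]
gripper_width: 49.6
```

Request:
arm_command(
  commands=[
    [[0,0,0],[0,0,0],0.4],
  ],
)

```text
clock: 5.5
tool_pos: [500.1, 75.1, 197.3]
tool_rot: [[-0.982, -0.187, 0.002], [-0.187, 0.982, 0.0], [-0.002, -0.0, -1.0]]
contact_force: [-1.5, -1.0, 5.9]
gripper_width: 49.8
```

Request:
arm_command(
  commands=[
    [[0,0,0],[0,0,0],0.4],
  ],
)

```text
clock: 5.6
tool_pos: [500.1, 75.1, 197.3]
tool_rot: [[-0.982, -0.187, 0.002], [-0.187, 0.982, 0.0], [-0.002, -0.0, -1.0]]
contact_force: [-0.9, -0.6, 6.5]
gripper_width: 49.5
```

Request:
arm_command(
  commands=[
    [[0,0,-0.5],[0,0,-0.1],0.4],
    [[0,0,-0.6],[0,0,-0.1],0.4],
    [[-0.4,-0.4,-0.3],[0,0,-0.1],0.4],
    [[0,0,0],[0,0,0],0.4],
  ],
)

```text
clock: 6.0
tool_pos: [542.9, 57.7, 307.0]
tool_rot: [[-0.875, -0.484, 0.011], [-0.484, 0.875, -0.001], [-0.01, -0.006, -1.0]]
contact_force: [1.3, 0.5, -1.1]
gripper_width: 49.9
```

Run:
```python
from h import *
o=robot.get_obs(); print(o['clock'],o['tool_pos'],o['qpos'],o['gripper_width'],o['torque']); print(o['tool_rot'].round(3))
im,d,c=save('wrist','w3.png'); 
for t in ['cap_center','gauge_shoulder','gauge_top']:
        print(t,[(round(r['p'],2),np.round(r['at']).tolist(),np.round(px(c,r['at'])).tolist()) for r in nets.look_for('wrist',t)])
```

```text
6.0 [542.89050738  57.74671492 306.992041  ] [ 1.23372972e-02  4.73038480e-02  1.75789699e+00 -8.36749227e-04
  1.32515793e+00 -2.06343375e+00] 49.89575115902495 [ 0.148534   -0.02309823 -0.04881776]
[[-0.875 -0.484  0.011]
 [-0.484  0.875 -0.001]
 [-0.01  -0.006 -1.   ]]
cap_center [(0.78, [540.0, 55.0, 150.0], [312.0, 279.0])]
gauge_shoulder [(0.86, [580.0, -124.0, 10.0], [79.0, 130.0])]
gauge_top [(0.97, [571.0, -120.0, 7.0], [90.0, 122.0])]
```

View pics/w3.png

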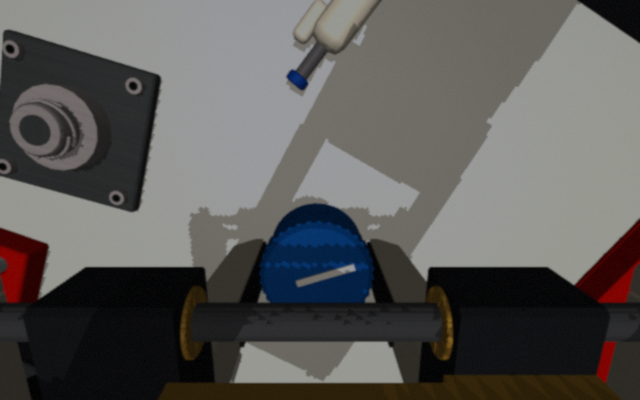

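The held cap is at px (315,265) with both pads on its crown. The gauge is at left with the neck top near (38,130), and the pipette plunger is clear at (297,78). Next I'll fit the neck and the held cap in depth.

```bash
cat >> h.py <<'E'
def circ(P,d,xy,z0,z1,r,d0=None):
    m=(d>0)&(P[...,2]>z0)&(P[...,2]<z1)&(np.hypot(P[...,0]-xy[0],P[...,1]-xy[1])<r)
    p=P[m]
    if len(p)<8: return None
    q=p[:,:2].astype(np.float32); (c,R)=cv2.minEnclosingCircle(q); return np.round(c,1).tolist(),round(R,1),len(q),np.median(p[:,2]).round(1),q.mean(0).round(1).tolist()
def gauge(fn):
    im,d,c=save('wrist',fn); P=cloud(d,c); o=robot.get_obs(); t=o['tool_pos']; R=o['tool_rot']
    print(o['clock'],t.round(1),o['qpos'].round(3))
    g=[r for r in nets.look_for('wrist','gauge_shoulder')][:1]; print(g)
    xy=np.array(g[0]['at'][:2]) if g else np.array([585,-130])
    for z0,z1,r in [(43,54,40),(26,36,45)]: print('gauge',z0,circ(P,d,xy,z0,z1,r))
    gp=t+R@[0,0,150]; print('cap', circ(P,d,gp[:2],t[2]-167.3+3,t[2]-167.3+12,32),'tcp axis at grasp',(t+R@[0,0,167.3]).round(1))
E
python3 - <<'E'
from h import *
gauge('w4.png')
E
```

```text
6.25 [537.6  59.2 299.4] [ 0.015  0.049  1.771  0.     1.325 -2.058]
[{'at': [572.1, -120.0, 9.4], 'p': 0.69}]
gauge 43 ([584.4, -129.8], 20.0, 2525, np.float64(48.0), [582.7000122070312, -127.5])
gauge 26 ([584.6, -130.0], 30.2, 3020, np.float64(30.1), [577.5999755859375, -121.9000015258789])
cap ([529.3, 55.0], 30.7, 8314, np.float64(138.5), [532.2000122070312, 56.5]) tcp axis at grasp [537.1  59.2 132.1]
```

Request:
arm_command(
  commands=[
    [[0,-0.5,0],[0,0,0],0.4],
    [[0,-0.6,0],[0,0,0],0.4],
    [[0,-0.6,0],[0,0,0],0.4],
    [[0,-0.5,0],[0,0,0],0.4],
    [[0,-0.32,0],[0,0,0],0.4],
    [[0,0,0],[0,0,0],0.4],
    [[0,0,0],[0,0,0],0.4],
  ],
)

```text
clock: 7.0
tool_pos: [629.2, -106.4, 299.9]
tool_rot: [[-0.877, -0.481, -0.002], [-0.481, 0.877, 0.001], [0.002, 0.002, -1.0]]
contact_force: [-0.4, 0.2, -0.9]
gripper_width: 49.3
```

```bash
cat >> h.py <<'E'
def capbias():
    im,d=cams.read_camera('wrist'); c=cams.calibration('wrist'); o=robot.get_obs(); t=o['tool_pos'];R=o['tool_rot']; P=cloud(d,c)
    L=(P-t)@R
    blue=(im[...,2].astype(int)>im[...,0]+40)
    m=blue&(d>0)&(np.abs(L[...,2]-160)<5)&(np.hypot(L[...,0],L[...,1])<40)
    z=np.median(L[m][:,2]); m&=np.abs(L[...,2]-z)<2
    q=L[m][:,:2].astype(np.float32); print('cap top in tool frame',cv2.minEnclosingCircle(q),'z',z,np.percentile(q,[1,50,99],axis=0).round(1).tolist())
E
python3 - <<'E'
from h import *
gauge('w5.png'); capbias()
print(robot.get_obs()['tool_rot'].round(4))
E
```

```text
7.05 [ 629.2 -105.8  300.2] [-0.247  0.3    1.487  0.     1.356 -2.321]
[{'at': [584.0, -134.2, 13.7], 'p': 0.91}]
gauge 43 ([585.4, -130.3], 20.1, 2594, np.float64(48.6), [584.7999877929688, -130.39999389648438])
gauge 26 ([585.5, -130.1], 30.0, 2957, np.float64(30.6), [583.5, -131.10000610351562])
cap ([621.1, -109.9], 30.7, 8304, np.float64(139.2), [623.9000244140625, -108.30000305175781]) tcp axis at grasp [ 628.8 -105.6  132.9]
cap top in tool frame ((0.8339176177978516, -0.17936432361602783), 24.922170639038086) z 161.08054565650266 [[-11.3, -22.9], [6.2, -0.6], [23.8, 22.8]]
[[-8.758e-01 -4.827e-01 -1.100e-03]
 [-4.827e-01  8.758e-01  6.000e-04]
 [ 7.000e-04  1.000e-03 -1.000e+00]]
```

View pics/w5.png

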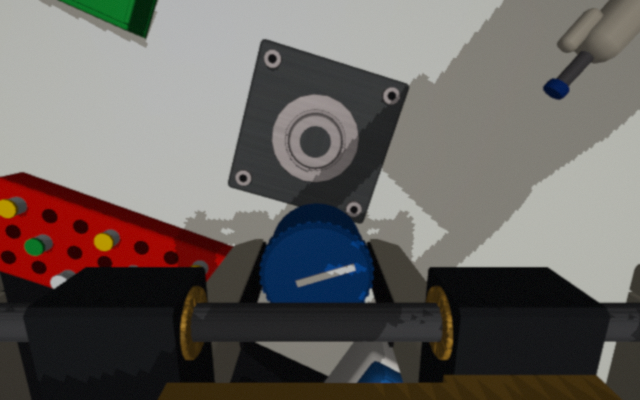

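Request:
arm_command(
  commands=[
    [[0.35,0,0],[0,0,0],0.4],
    [[0.305,-0.001,0],[0,0,0],0.4],
    [[0,0,0.35],[0,0,0],0.4],
    [[0,0,0.28],[0,0,0],0.4],
    [[0,0,0],[0,0,0],0.4],
    [[0,0,0],[0,0,0],0.4],
  ],
)

```text
clock: 7.75
tool_pos: [586.6, -129.5, 254.1]
tool_rot: [[-0.876, -0.483, -0.001], [-0.483, 0.876, 0.0], [0.001, 0.001, -1.0]]
contact_force: [1.4, -0.3, 0.1]
gripper_width: 49.9
```

Run:
```python
from h import *
o=robot.get_obs(); print(o['tool_pos'],o['contact_force'],o['torque'],o['qpos']); print(o['tool_rot'].round(4))
capbias()
im,d,c=save('wrist','w6.png'); P=cloud(d,c)
for z0,z1 in [(26,35)]:
    m=(d>0)&(P[...,2]>z0)&(P[...,2]<z1)&(np.hypot(P[...,0]-585,P[...,1]+130)<36)
    q=P[m]; print(len(q),q.mean(0) if len(q) else '')
    if len(q)>30: print(cv2.minEnclosingCircle(q[:,:2].astype(np.float32)))
```

```text
[ 586.56387741 -129.47972439  254.08445181] [ 1.38208996 -0.30564174  0.05381266] [ 0.11695493 -0.02323413  0.00580106] [-3.02616148e-01  2.51032225e-01  1.63509599e+00  5.88260174e-05
  1.25649775e+00 -2.37714932e+00]
[[-8.758e-01 -4.827e-01 -1.000e-03]
 [-4.827e-01  8.758e-01  4.000e-04]
 [ 7.000e-04  8.000e-04 -1.000e+00]]
cap top in tool frame ((0.6625367403030396, -0.07377981394529343), 24.96482276916504) z 161.02624841556243 [[-11.4, -22.8], [6.3, -0.2], [23.6, 22.9]]
2464 [ 571.85331411 -138.8016172    30.83620726]
((585.64501953125, -131.2593994140625), 29.8956356048584)
```

Request:
arm_command(
  commands=[
    [[0.007,0,0.06],[0,0,0],0.4],
    [[0,0,0.06],[0,0,0],0.4],
    [[0,0,0.04],[0,0,0],0.4],
    [[0,0,0.02],[0,0,0],0.4],
    [[0,0,0],[0,0,0],0.4],
  ],
)

```text
clock: 8.35
tool_pos: [586.2, -130.6, 240.0]
tool_rot: [[-0.876, -0.482, -0.001], [-0.482, 0.876, 0.0], [0.001, 0.001, -1.0]]
contact_force: [0.3, 1.0, -1.6]
gripper_width: 49.5
```

Run:
```python
from h import *
o=robot.get_obs(); print(o['tool_pos'],o['contact_force'],o['torque'],o['joint_efforts'])
```

```text
[ 586.20177397 -130.60251453  240.02164581] [ 0.34889269  1.02241068 -1.60845721] [ 0.16827805 -0.05858382  0.05234692] [ 9.09688126e-03 -5.89525974e+01 -4.51919425e+01 -6.28035888e-02
 -2.61831115e-02 -7.74792113e-06]
```

Request:
arm_command(
  commands=[
    [[0,0,0.02],[0,0,0],0.4],
    [[0,0,0.015],[0,0,0],0.4],
    [[0,0,0],[0,0,0],0.4],
  ],
)

```text
clock: 8.65
tool_pos: [586.3, -130.6, 237.7]
tool_rot: [[-0.876, -0.482, -0.0], [-0.482, 0.876, 0.0], [0.0, 0.0, -1.0]]
contact_force: [0.4, -0.6, 0.3]
gripper_width: 49.5
```

Request:
arm_command(
  commands=[
    [[0,0,0.013],[0,0,0],0.4],
    [[0,0,0.013],[0,0,0],0.4],
    [[0,0,0],[0,0,0],0.4],
  ],
)

```text
clock: 8.95
tool_pos: [586.3, -130.6, 235.7]
tool_rot: [[-0.876, -0.482, -0.0], [-0.482, 0.876, 0.0], [0.0, 0.0, -1.0]]
contact_force: [-0.9, 0.5, -0.2]
gripper_width: 49.9
```

Request:
arm_command(
  commands=[
    [[0,0,0.013],[0,0,0],0.4],
    [[0,0,0.013],[0,0,0],0.4],
    [[0,0,0],[0,0,0],0.4],
  ],
)

```text
clock: 9.25
tool_pos: [586.5, -130.6, 234.1]
tool_rot: [[-0.876, -0.482, 0.0], [-0.482, 0.876, -0.0], [-0.0, -0.0, -1.0]]
contact_force: [0.6, 0.7, 0.2]
gripper_width: 49.4
```

Run:
```python
from h import *
o=robot.get_obs(); print(o['tool_pos'],o['contact_force'],o['torque'])
```

```text
[ 586.48253775 -130.64109002  234.14507581] [0.61165092 0.72920001 0.15539018] [ 0.11819212 -0.01548072  0.01746467]
```

Request:
arm_command(
  commands=[
    [[0,0,0.013],[0,0,0],0.4],
    [[0,0,0],[0,0,0],0.4],
  ],
)

```text
clock: 9.45
tool_pos: [586.7, -130.6, 233.8]
tool_rot: [[-0.876, -0.482, 0.001], [-0.482, 0.876, -0.0], [-0.001, -0.001, -1.0]]
contact_force: [0.0, 0.4, 5.3]
gripper_width: 49.3
```

Request:
arm_command(
  commands=[
    [[0,0,0.013],[0,0,0],0.4],
    [[0,0,0],[0,0,0],0.4],
  ],
)

```text
clock: 9.65
tool_pos: [586.9, -130.5, 233.4]
tool_rot: [[-0.876, -0.482, 0.002], [-0.482, 0.876, -0.0], [-0.002, -0.001, -1.0]]
contact_force: [-2.3, 1.6, 8.8]
gripper_width: 49.4
```

Run:
```python
from h import *
o=robot.get_obs(); print(o['tool_pos'],o['contact_force'],o['torque'])
```

```text
[ 586.93405448 -130.5196359   233.44724982] [-2.28451067  1.61961599  8.76287661] [ 0.5368371   0.33514631 -0.08220693]
```

Request:
arm_command(
  commands=[
    [[0,0,-0.018],[0,0,0],0.4],
    [[0,0,0.006],[0,0,0.1],0.4],
    [[0,0,0.006],[0,0,0.1],0.4],
    [[0,0,0.006],[0,0,0.1],0.4],
    [[0,0,0.0055],[0,0,0.1],0.4],
    [[0,0,0],[0,0,0],0.4],
  ],
)

```text
clock: 10.25
tool_pos: [586.7, -131.0, 232.2]
tool_rot: [[-0.997, -0.082, 0.001], [-0.082, 0.997, -0.001], [-0.001, -0.001, -1.0]]
contact_force: [0.7, -0.9, 3.7]
gripper_width: 49.5
```

```bash
cat > s.py <<'E'
from station import robot
import numpy as np
o=robot.get_obs(); R=o['tool_rot']; print(o['clock'],o['tool_pos'].round(2),o['contact_force'].round(1),o['torque'].round(3),'yaw',np.arctan2(-R[1,1],R[0,1]).round(3),'q6',o['qpos'][5].round(3),'e6',o['joint_efforts'][5].round(3))
E
python3 s.py
```

```text
10.25 [ 586.67 -130.98  232.17] [ 0.7 -0.9  3.7] [-0.186 -0.061 -0.066] yaw -1.653 q6 -1.957 e6 1.903
```

Request:
arm_command(
  commands=[
    [[0,0,0.001],[0,0,0.1],0.4],
    [[0,0,0.0053],[0,0,0.1],0.4],
    [[0,0,0.0053],[0,0,0.1],0.4],
    [[0,0,0.0053],[0,0,0.1],0.4],
    [[0,0,0.0053],[0,0,0.1],0.4],
    [[0,0,0],[0,0,0],0.4],
  ],
)

```text
clock: 10.85
tool_pos: [586.4, -130.8, 230.2]
tool_rot: [[-0.905, 0.425, -0.0], [0.425, 0.905, -0.0], [-0.0, -0.0, -1.0]]
contact_force: [-2.2, -1.1, 4.2]
gripper_width: 49.7
```

```bash
python3 s.py
```

```text
10.85 [ 586.37 -130.8   230.18] [-2.2 -1.1  4.2] [-0.243  0.259 -0.075] yaw -1.132 q6 -1.437 e6 1.904
```

Request:
arm_command(
  commands=[
    [[0,0,0.002],[0,0,0.07],0.4],
    [[0,0,0.0037],[0,0,0.07],0.4],
    [[0,0,0.0037],[0,0,0.07],0.4],
    [[0,0,0],[0,0,0],0.4],
  ],
)

```text
clock: 11.25
tool_pos: [586.2, -130.7, 228.9]
tool_rot: [[-0.792, 0.61, -0.001], [0.61, 0.792, -0.0], [0.0, -0.0, -1.0]]
contact_force: [-0.2, -2.1, 0.3]
gripper_width: 49.5
```

```bash
python3 s.py
```

```text
11.25 [ 586.17 -130.69  228.87] [-0.2 -2.1  0.3] [-0.278 -0.002 -0.013] yaw -0.914 q6 -1.219 e6 1.385
```

Request:
arm_command(
  commands=[
    [[0,0,0.0037],[0,0,0.07],0.4],
    [[0,0,0.0037],[0,0,0.07],0.4],
    [[0,0,0],[0,0,0],0.4],
  ],
)

```text
clock: 11.55
tool_pos: [586.1, -130.7, 228.2]
tool_rot: [[-0.695, 0.719, -0.001], [0.719, 0.695, -0.0], [0.001, -0.001, -1.0]]
contact_force: [-0.2, -1.6, -0.3]
gripper_width: 49.3
```

```bash
python3 s.py
```

```text
11.55 [ 586.09 -130.71  228.22] [-0.2 -1.6 -0.3] [-0.396  0.083 -0.021] yaw -0.768 q6 -1.073 e6 1.383
```

Request:
arm_command(
  commands=[
    [[0,0,0.0025],[0,0,0.05],0.4],
    [[0,0,0.0025],[0,0,0.05],0.4],
    [[0,0,0],[0,0,0],0.4],
  ],
)

```text
clock: 11.85
tool_pos: [586.1, -130.7, 228.0]
tool_rot: [[-0.616, 0.788, -0.001], [0.788, 0.616, -0.0], [0.0, -0.001, -1.0]]
contact_force: [-1.6, -1.2, -1.8]
gripper_width: 49.7
```

```bash
python3 s.py
```

```text
11.85 [ 586.14 -130.73  227.97] [-1.6 -1.2 -1.8] [-0.484  0.076 -0.02 ] yaw -0.664 q6 -0.969 e6 0.994
```

Request:
arm_command(
  commands=[
    [[0,0,0.0025],[0,0,0.05],0.4],
    [[0,0,0],[0,0,0],0.4],
  ],
)

```text
clock: 12.05
tool_pos: [586.2, -130.8, 227.9]
tool_rot: [[-0.574, 0.819, -0.001], [0.819, 0.574, -0.0], [0.0, -0.001, -1.0]]
contact_force: [-0.8, -3.1, 0.0]
gripper_width: 49.7
```

```bash
python3 s.py
```

```text
12.05 [ 586.16 -130.76  227.86] [-0.8 -3.1  0. ] [-0.547  0.129  0.046] yaw -0.611 q6 -0.916 e6 0.893
```

Request:
arm_command(
  commands=[
    [[0,0,0.0025],[0,0,0.05],0.4],
    [[0,0,0],[0,0,0],0.4],
  ],
)

```text
clock: 12.25
tool_pos: [586.2, -130.8, 227.8]
tool_rot: [[-0.53, 0.848, -0.001], [0.848, 0.53, -0.0], [0.0, -0.001, -1.0]]
contact_force: [-1.4, -2.2, 0.4]
gripper_width: 49.8
```

```bash
python3 s.py
python3 - <<'E'
from h import *
im,d,c=save('wrist','w7.png',(160,150,480,350),2.4); capbias()
P=cloud(d,c)
for z0,z1 in [(27,36)]:
    m=(d>0)&(P[...,2]>z0)&(P[...,2]<z1)&(np.hypot(P[...,0]-585.5,P[...,1]+130.5)<31); q=P[m]; print(len(q),np.median(q[:,2]) if len(q) else '')
E
```

```text
12.25 [ 586.19 -130.76  227.76] [-1.4 -2.2  0.4] [-0.615  0.21  -0.008] yaw -0.558 q6 -0.863 e6 0.896
cap top in tool frame ((1.0701653957366943, 0.27293068170547485), 24.978418350219727) z 161.05510646004376 [[-11.1, -22.6], [6.4, -0.3], [24.0, 23.2]]
2011 30.406945707662445
```

View pics/w7.png

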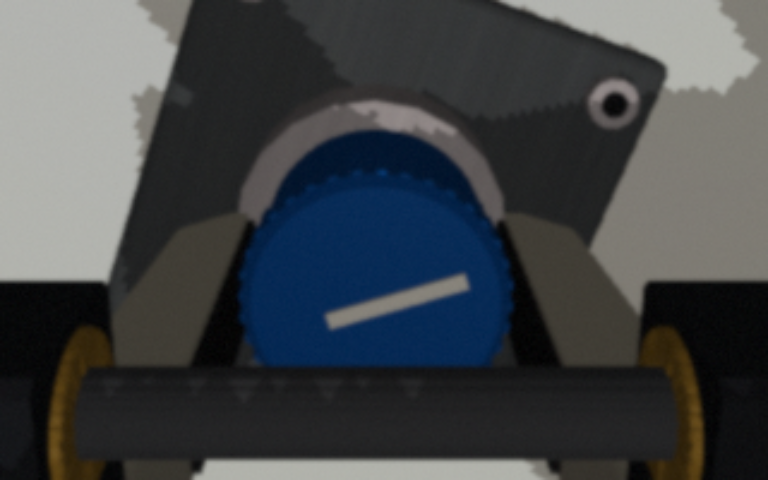

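The stripe angle hasn't changed in the gripper frame (16°), so the cap hasn't slipped. Its top is now about 36.3 mm above the shoulder. It hasn't reached a stop yet, so I'll continue in small steps.

Request:
arm_command(
  commands=[
    [[0,0,0.0027],[0,0,0.05],0.4],
    [[0,0,0],[0,0,0],0.4],
  ],
)

```text
clock: 12.55
tool_pos: [586.2, -130.8, 227.6]
tool_rot: [[-0.483, 0.876, -0.0], [0.876, 0.483, -0.0], [0.0, -0.001, -1.0]]
contact_force: [-2.1, -4.1, 0.7]
gripper_width: 49.4
```

```bash
python3 s.py
```

```text
12.55 [ 586.22 -130.79  227.63] [-2.1 -4.1  0.7] [-0.72   0.332  0.053] yaw -0.504 q6 -0.809 e6 0.896
```

Request:
arm_command(
  commands=[
    [[0,0,0.0027],[0,0,0.05],0.4],
    [[0,0,0],[0,0,0],0.4],
  ],
)

```text
clock: 12.75
tool_pos: [586.2, -130.7, 227.5]
tool_rot: [[-0.437, 0.9, -0.0], [0.9, 0.437, -0.0], [-0.0, -0.001, -1.0]]
contact_force: [-2.3, -4.3, 0.2]
gripper_width: 49.5
```

```bash
python3 s.py
```

```text
12.75 [ 586.22 -130.74  227.49] [-2.3 -4.3  0.2] [-0.788  0.417  0.013] yaw -0.452 q6 -0.757 e6 0.894
```

Request:
arm_command(
  commands=[
    [[-0.005,-0.007,0.0035],[0,0,0.05],0.4],
    [[0,0,0],[0,0,0],0.4],
  ],
)

```text
clock: 12.95
tool_pos: [586.0, -131.0, 227.3]
tool_rot: [[-0.389, 0.921, -0.0], [0.921, 0.389, 0.0], [0.0, 0.0, -1.0]]
contact_force: [-1.8, -1.6, 0.7]
gripper_width: 49.5
```

```bash
python3 s.py
```

```text
12.95 [ 586.05 -131.04  227.3 ] [-1.8 -1.6  0.7] [-0.452  0.306  0.039] yaw -0.4 q6 -0.706 e6 0.865
```

Request:
arm_command(
  commands=[
    [[0,0,0.0027],[0,0,0.05],0.4],
    [[0,0,0],[0,0,0],0.4],
  ],
)

```text
clock: 13.15
tool_pos: [586.1, -131.2, 227.3]
tool_rot: [[-0.341, 0.94, 0.0], [0.94, 0.341, 0.0], [-0.0, 0.0, -1.0]]
contact_force: [-2.1, -3.0, 2.3]
gripper_width: 49.5
```

```bash
python3 s.py
```

```text
13.15 [ 586.14 -131.15  227.29] [-2.1 -3.   2.3] [-0.549  0.393  0.004] yaw -0.348 q6 -0.653 e6 0.871
```

Request:
arm_command(
  commands=[
    [[0,0,0.001],[0,0,0.05],0.4],
    [[0,0,0],[0,0,0],0.4],
  ],
)

```text
clock: 13.35
tool_pos: [586.1, -131.2, 227.3]
tool_rot: [[-0.291, 0.957, 0.0], [0.957, 0.291, -0.0], [-0.0, 0.0, -1.0]]
contact_force: [-2.4, -2.1, 3.2]
gripper_width: 49.7
```

```bash
python3 s.py
```

```text
13.35 [ 586.14 -131.19  227.26] [-2.4 -2.1  3.2] [-0.519  0.424 -0.063] yaw -0.295 q6 -0.601 e6 0.863
```

Request:
arm_command(
  commands=[
    [[0,0,0],[0,0,0.03],0.4],
    [[0,0,0],[0,0,0],0.4],
  ],
)

```text
clock: 13.55
tool_pos: [586.2, -131.2, 227.3]
tool_rot: [[-0.261, 0.965, 0.0], [0.965, 0.261, -0.0], [-0.0, 0.0, -1.0]]
contact_force: [-2.2, -3.5, 4.2]
gripper_width: 49.6
```

```bash
python3 s.py
```

```text
13.55 [ 586.16 -131.23  227.28] [-2.2 -3.5  4.2] [-0.614  0.464 -0.058] yaw -0.264 q6 -0.57 e6 0.52
```

```bash
cat >> h.py <<'E'
def stripe(fn):
    im,d,c=save('wrist',fn,(160,150,480,350),2.4); o=robot.get_obs(); t=o['tool_pos'];R=o['tool_rot']; P=cloud(d,c); L=(P-t)@R
    m=(d>0)&(np.abs(L[...,2]-161)<4)&(np.hypot(L[...,0],L[...,1])<20)&(im[...,0]>90)
    q=L[m][:,:2]; q0=q-q.mean(0); w,v=np.linalg.eigh(q0.T@q0); print('stripe deg',np.degrees(np.arctan2(v[1,1],v[0,1]))%180,len(q),q.mean(0),np.sqrt(w/len(q)))
    b=(im[...,2].astype(int)>im[...,0]+40)&(d>0)&(np.hypot(L[...,0],L[...,1])<15)&(np.abs(L[...,2]-161)<5)
    mm=(d>0)&(P[...,2]>27)&(P[...,2]<36)&(np.hypot(P[...,0]-585.5,P[...,1]+130.5)<31)&(im[...,0]>90)
    print('top z',np.median(P[b][:,2]),'shoulder',np.median(P[mm][:,2]),mm.sum())
E
python3 - <<'E'
from h import *
stripe('w8.png')
im=cv2.imread('pics/w7.png'); print(cv2.imread('pics/w8.png').shape)
E
```

```text
stripe deg 72.60325065177844 393 [1.95517529 4.05441014] [0.90284591 7.44426941]
top z 66.37644945906955 shoulder 30.388248443577133 1288
(480, 768, 3)
```

View pics/w8.png

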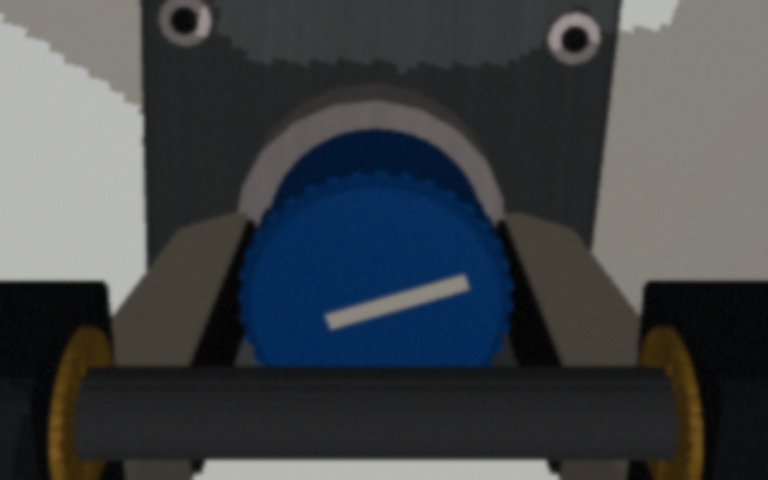

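Request:
arm_command(
  commands=[
    [[0,0,0],[0,0,0.03],0.4],
    [[0,0,0],[0,0,0],0.4],
  ],
)

```text
clock: 13.8
tool_pos: [586.2, -131.3, 227.3]
tool_rot: [[-0.23, 0.973, 0.0], [0.973, 0.23, -0.0], [-0.0, 0.0, -1.0]]
contact_force: [-2.4, -3.3, 3.7]
gripper_width: 49.3
```

```bash
python3 s.py
```

```text
13.8 [ 586.17 -131.27  227.3 ] [-2.4 -3.3  3.7] [-0.64   0.517 -0.032] yaw -0.232 q6 -0.538 e6 0.507
```

Request:
arm_command(
  commands=[
    [[0,0,0],[0,0,0.03],0.4],
    [[0,0,0],[0,0,0],0.4],
  ],
)

```text
clock: 14.0
tool_pos: [586.1, -131.3, 227.2]
tool_rot: [[-0.199, 0.98, 0.0], [0.98, 0.199, -0.0], [-0.0, 0.0, -1.0]]
contact_force: [-2.6, -3.7, 4.6]
gripper_width: 49.6
```

```bash
python3 s.py
```

```text
14.0 [ 586.13 -131.27  227.24] [-2.6 -3.7  4.6] [-0.641  0.602  0.014] yaw -0.201 q6 -0.506 e6 0.504
```

Request:
arm_command(
  commands=[
    [[0,0,-0.002],[0,0,0.04],0.4],
    [[0,0,0],[0,0,0],0.4],
  ],
)

```text
clock: 14.2
tool_pos: [586.1, -131.2, 227.2]
tool_rot: [[-0.158, 0.987, 0.0], [0.987, 0.158, 0.0], [0.0, 0.0, -1.0]]
contact_force: [-3.3, -3.1, 4.9]
gripper_width: 49.8
```

```bash
python3 s.py
```

```text
14.2 [ 586.08 -131.16  227.24] [-3.3 -3.1  4.9] [-0.56   0.609 -0.036] yaw -0.158 q6 -0.464 e6 0.669
```

Request:
arm_command(
  commands=[
    [[0,0,0],[0,0,0.04],0.4],
    [[0,0,0],[0,0,0],0.4],
  ],
)

```text
clock: 14.4
tool_pos: [586.1, -131.2, 227.2]
tool_rot: [[-0.116, 0.993, -0.0], [0.993, 0.116, 0.0], [0.0, -0.0, -1.0]]
contact_force: [-3.1, -3.7, 5.0]
gripper_width: 49.8
```

```bash
python3 s.py
```

```text
14.4 [ 586.06 -131.18  227.23] [-3.1 -3.7  5. ] [-0.615  0.599 -0.071] yaw -0.117 q6 -0.422 e6 0.654
```

Run:
```python
from h import *
stripe('w9.png'); capbias()
```

```text
stripe deg 72.44717986947137 396 [1.97050736 4.04162069] [0.94953632 7.47838141]
top z 66.36093349875765 shoulder 30.417342256309276 1296
cap top in tool frame ((1.181449294090271, 0.20222094655036926), 24.945642471313477) z 160.977312780052 [[-11.0, -22.6], [6.5, -0.2], [23.9, 23.1]]
```

Request:
arm_command(
  commands=[
    [[0,0,-0.002],[0,0,0.04],0.4],
    [[0,0,0],[0,0,0.0],0.4],
  ],
)

```text
clock: 14.7
tool_pos: [586.0, -131.1, 227.3]
tool_rot: [[-0.075, 0.997, -0.0], [0.997, 0.075, 0.0], [0.0, -0.0, -1.0]]
contact_force: [-3.2, -3.3, 4.2]
gripper_width: 49.8
```

```bash
python3 s.py
```

```text
14.7 [ 586.02 -131.12  227.29] [-3.2 -3.3  4.2] [-0.538  0.641 -0.069] yaw -0.075 q6 -0.38 e6 0.64
```

Request:
arm_command(
  commands=[
    [[0,0,-0.002],[0,0,0.04],0.4],
    [[0,0,0],[0,0,0],0.4],
  ],
)

```text
clock: 14.9
tool_pos: [586.0, -131.1, 227.3]
tool_rot: [[-0.033, 0.999, -0.0], [0.999, 0.033, 0.0], [0.0, -0.0, -1.0]]
contact_force: [-3.2, -3.4, 2.8]
gripper_width: 49.6
```

```bash
python3 s.py
```

```text
14.9 [ 585.97 -131.12  227.26] [-3.2 -3.4  2.8] [-0.527  0.538 -0.011] yaw -0.033 q6 -0.339 e6 0.653
```

Request:
arm_command(
  commands=[
    [[0,0,0],[0,0,0.04],0.4],
    [[0,0,0],[0,0,0],0.4],
  ],
)

```text
clock: 15.1
tool_pos: [586.0, -131.2, 227.2]
tool_rot: [[0.009, 1.0, -0.0], [1.0, -0.009, 0.0], [0.0, -0.0, -1.0]]
contact_force: [-2.5, -3.4, 2.9]
gripper_width: 49.6
```

```bash
python3 s.py
```

```text
15.1 [ 585.98 -131.18  227.25] [-2.5 -3.4  2.9] [-0.641  0.519 -0.   ] yaw 0.009 q6 -0.297 e6 0.735
```

Request:
arm_command(
  commands=[
    [[0,0,-0.002],[0,0,0.05],0.4],
    [[0,0,0],[0,0,0.0],0.4],
  ],
)

```text
clock: 15.3
tool_pos: [585.9, -131.2, 227.3]
tool_rot: [[0.061, 0.998, -0.0], [0.998, -0.061, 0.0], [0.0, -0.0, -1.0]]
contact_force: [-2.5, -4.0, 0.3]
gripper_width: 49.6
```

```bash
python3 s.py
```

```text
15.3 [ 585.95 -131.19  227.25] [-2.5 -4.   0.3] [-0.685  0.338  0.023] yaw 0.061 q6 -0.244 e6 0.88
```

Request:
arm_command(
  commands=[
    [[0,0,0],[0,0,0.05],0.4],
    [[0,0,0],[0,0,0],0.4],
  ],
)

```text
clock: 15.5
tool_pos: [586.0, -130.9, 227.2]
tool_rot: [[0.113, 0.994, -0.0], [0.994, -0.113, 0.0], [0.0, -0.0, -1.0]]
contact_force: [-2.0, -2.6, -0.5]
gripper_width: 49.6
```

```bash
python3 s.py
```

```text
15.5 [ 585.97 -130.94  227.24] [-2.  -2.6 -0.5] [-0.431  0.328  0.162] yaw 0.113 q6 -0.192 e6 1.059
```

Request:
arm_command(
  commands=[
    [[0,0,0],[0,0,0.05],0.4],
    [[0,0,0],[0,0,0],0.4],
  ],
)

```text
clock: 15.7
tool_pos: [586.0, -130.8, 227.3]
tool_rot: [[0.164, 0.986, -0.0], [0.986, -0.164, 0.001], [0.001, -0.0, -1.0]]
contact_force: [-1.6, -1.5, 0.2]
gripper_width: 49.5
```

```bash
python3 s.py;  python3 - <<'E'
from h import *
stripe('w10.png')
E
```

```text
15.7 [ 585.99 -130.81  227.25] [-1.6 -1.5  0.2] [-0.112  0.284  0.253] yaw 0.165 q6 -0.14 e6 1.111
stripe deg 68.01306530714558 407 [1.52973054 3.93727547] [0.92412663 7.48124102]
top z 66.30763940120335 shoulder 30.399137733951058 1355
```

The cap has stopped: torque rose from about 0 to 0.25 N·m, and the cap began to slip in the pads. The crown is 35.9 mm above the shoulder, and TCP z minus the bench reference is 29.95 mm. It's fully home, so it goes in the green tray. Now unscrewing.

Request:
arm_command(
  commands=[
    [[0,0,0],[0,0,-0.1],0.4],
    [[0,0,0],[0,0,-0.1],0.4],
    [[0,0,-0.002],[0,0,-0.1],0.4],
    [[0,0,-0.005],[0,0,-0.1],0.4],
    [[0,0,-0.0053],[0,0,-0.1],0.4],
    [[0,0,-0.0053],[0,0,-0.1],0.4],
    [[0,0,0],[0,0,0],0.4],
  ],
)

```text
clock: 16.45
tool_pos: [586.0, -130.9, 228.5]
tool_rot: [[-0.448, 0.894, -0.0], [0.894, 0.448, 0.001], [0.001, 0.0, -1.0]]
contact_force: [-0.4, -0.3, -1.2]
gripper_width: 49.5
```

```bash
python3 s.py
```

```text
16.45 [ 586.02 -130.86  228.55] [-0.4 -0.3 -1.2] [-0.131  0.08  -0.001] yaw -0.465 q6 -0.77 e6 -1.987
```

Request:
arm_command(
  commands=[
    [[0,0,-0.0053],[0,0,-0.1],0.4],
    [[0,0,-0.0053],[0,0,-0.1],0.4],
    [[0,0,-0.0053],[0,0,-0.1],0.4],
    [[0,0,-0.0053],[0,0,-0.1],0.4],
    [[0,0,-0.0053],[0,0,-0.1],0.4],
    [[0,0,0],[0,0,0],0.4],
  ],
)

```text
clock: 17.05
tool_pos: [586.0, -130.9, 230.7]
tool_rot: [[-0.833, 0.553, -0.0], [0.553, 0.833, 0.001], [0.0, 0.0, -1.0]]
contact_force: [-1.1, -1.5, -0.1]
gripper_width: 49.4
```

```bash
python3 s.py
```

```text
17.05 [ 586.03 -130.92  230.71] [-1.1 -1.5 -0.1] [-0.031  0.131  0.032] yaw -0.985 q6 -1.29 e6 -1.974
```

Request:
arm_command(
  commands=[
    [[0,0,-0.0053],[0,0,-0.1],0.4],
    [[0,0,-0.0053],[0,0,-0.1],0.4],
    [[0,0,-0.0053],[0,0,-0.1],0.4],
    [[0,0,-0.0053],[0,0,-0.1],0.4],
    [[0,0,-0.0053],[0,0,-0.1],0.4],
    [[0,0,0],[0,0,0],0.4],
  ],
)

```text
clock: 17.65
tool_pos: [586.0, -131.1, 232.7]
tool_rot: [[-0.998, 0.065, -0.0], [0.065, 0.998, 0.0], [0.0, 0.0, -1.0]]
contact_force: [-1.2, -0.7, -1.7]
gripper_width: 49.5
```

Request:
arm_command(
  commands=[
    [[0,0,-0.0053],[0,0,-0.1],0.4],
    [[0,0,-0.0053],[0,0,-0.1],0.4],
    [[0,0,-0.0053],[0,0,-0.1],0.4],
    [[0,0,-0.0053],[0,0,-0.1],0.4],
    [[0,0,-0.0053],[0,0,-0.1],0.4],
    [[0,0,0],[0,0,0],0.4],
  ],
)

```text
clock: 18.25
tool_pos: [586.1, -131.1, 234.9]
tool_rot: [[-0.897, -0.441, 0.0], [-0.441, 0.897, 0.0], [-0.0, -0.0, -1.0]]
contact_force: [-0.7, -0.3, -0.1]
gripper_width: 49.8
```

Request:
arm_command(
  commands=[
    [[0,0,-0.01],[0,0,0],0.4],
    [[0,0,-0.02],[0,0,0],0.4],
    [[0,0,0],[0,0,0],0.4],
  ],
)

```text
clock: 18.55
tool_pos: [586.1, -131.2, 237.4]
tool_rot: [[-0.897, -0.442, 0.0], [-0.442, 0.897, 0.0], [-0.0, -0.0, -1.0]]
contact_force: [-0.3, -0.1, -0.8]
gripper_width: 49.6
```

```bash
python3 s.py
```

```text
18.55 [ 586.14 -131.16  237.37] [-0.3 -0.1 -0.8] [0.141 0.051 0.04 ] yaw -2.029 q6 -2.335 e6 0.076
```

Request:
arm_command(
  commands=[
    [[0,0,-0.4],[0,0,0],0.4],
    [[0,0,-0.45],[0,0,0],0.4],
    [[0,0,0],[0,0,0],0.4],
  ],
)

```text
clock: 18.85
tool_pos: [588.0, -131.7, 306.9]
tool_rot: [[-0.896, -0.443, 0.009], [-0.443, 0.896, -0.003], [-0.007, -0.006, -1.0]]
contact_force: [0.5, -0.5, -0.5]
gripper_width: 49.5
```

```bash
python3 - <<'E'
from h import *
for cam in ['scene','side']:
    im,d,c=save(cam,cam+'1.png'); P=cloud(d,c); f=im.astype(int)
    g=(f[...,1]>f[...,0]+40)&(f[...,1]>f[...,2]+20)&(d>0)&(P[...,0]>340)&(P[...,1]<-220)
    n,lab,st,_=cv2.connectedComponentsWithStats(g.astype(np.uint8)); k=1+np.argmax(st[1:,4]); q=P[lab==k]
    rim=q[q[:,2]>22]; print(cam,len(q),len(rim),'rect',cv2.minAreaRect(q[:,:2].astype(np.float32)),'rim',cv2.minAreaRect(rim[:,:2].astype(np.float32)),np.percentile(q[:,2],[2,50,98]))
    for r in nets.look_for(cam,'passed_cap')[:2]: print(r)
E
python3 s.py
```

```text
scene 4186 2861 rect ((969.0098876953125, -425.60394287109375), (113.12236022949219, 267.1369934082031), 22.635467529296875) rim ((968.4559326171875, -421.0114440917969), (112.3154067993164, 259.69403076171875), 23.369871139526367) [ 1.45402006 33.71930539 67.04386996]
{'at': [448.5, -374.0, 37.8], 'p': 0.8}
{'at': [603.7, -132.9, 15.4], 'p': 0.4}
side 4195 511 rect ((490.3199462890625, -353.2875061035156), (198.7021484375, 150.7906036376953), 5.3521294593811035) rim ((490.376220703125, -353.5983581542969), (198.5462188720703, 149.92027282714844), 5.442583084106445) [ 1.25496258  4.73508935 28.62554949]
{'at': [438.1, -384.7, 42.3], 'p': 0.66}
{'at': [481.8, 369.9, 39.6], 'p': 0.42}
19.05 [ 585.65 -131.04  299.7 ] [-1.   0.2 -1.5] [ 0.136 -0.021  0.002] yaw -2.031 q6 -2.336 e6 0.021
```

Request:
arm_command(
  commands=[
    [[0,0,0],[0,0,0.117],0.4],
    [[0,0,0],[0,0,0.117],0.4],
    [[0,0,0],[0,0,0.117],0.4],
    [[0.225,-0.57,0],[0,0,0],0.4],
    [[0.225,-0.57,0],[0,0,0],0.4],
    [[0.225,-0.57,0],[0,0,0],0.4],
    [[0.225,-0.57,0],[0,0,0],0.4],
    [[0,-0.55,0],[0,0,0],0.4],
  ],
)

```text
clock: 19.85
tool_pos: [536.5, -350.5, 298.8]
tool_rot: [[-0.996, -0.092, -0.003], [-0.092, 0.996, 0.002], [0.003, 0.002, -1.0]]
contact_force: [0.6, 0.3, -0.2]
gripper_width: 49.6
```

Request:
arm_command(
  commands=[
    [[0,0,0],[0,0,0],0.4],
    [[0,0,0],[0,0,0],0.4],
  ],
)

```text
clock: 20.05
tool_pos: [537.8, -349.4, 298.7]
tool_rot: [[-0.996, -0.091, -0.002], [-0.091, 0.996, 0.002], [0.002, 0.002, -1.0]]
contact_force: [0.5, 0.4, -1.2]
gripper_width: 49.6
```

```bash
python3 s.py
python3 - <<'E'
from h import *
im,d,c=save('wrist','w11.png'); P=cloud(d,c); f=im.astype(int); print(robot.get_obs()['tool_rot'].round(3))
g=(f[...,1]>f[...,0]+40)&(f[...,1]>f[...,2]+20)&(d>0)&(P[...,2]<34)&(P[...,0]>350)
q=P[g]; print(len(q),cv2.minAreaRect(q[:,:2].astype(np.float32)),np.percentile(q[:,2],[2,50,98]))
for r in nets.look_for('wrist','passed_cap'): print(r)
E
```

```text
20.05 [ 537.82 -349.38  298.73] [ 0.5  0.4 -1.2] [ 0.133 -0.121  0.005] yaw -1.662 q6 -2.318 e6 -0.129
[[-0.996 -0.092 -0.002]
 [-0.092  0.996  0.002]
 [ 0.002  0.002 -1.   ]]
41884 ((488.4812927246094, -357.15509033203125), (186.33645629882812, 157.28396606445312), 5.342385292053223) [ 3.27744865  4.80918301 28.89076899]
{'at': [442.0, -381.4, 38.5], 'p': 0.81}
{'at': [560.6, -142.4, 9.3], 'p': 0.65}
```

View pics/w11.png

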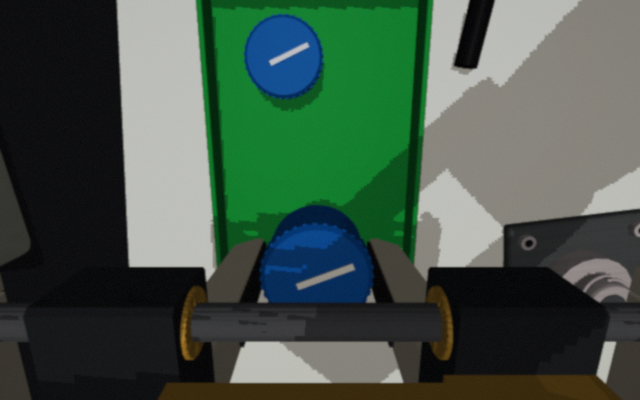

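The free end of the green tray is under the held cap at (315,265), and the checked cap is about 100 mm away at (283,57). Lowering now.

Request:
arm_command(
  commands=[
    [[0,0,0.4],[0,0,0],0.4],
    [[0,0,0.5],[0,0,0],0.4],
    [[0,0,0.3],[0,0,0],0.4],
    [[0,0,0.06],[0,0,0],0.4],
    [[0,0,0],[0,0,0],0.4],
    [[0,0,0],[0,0,0],0.4],
  ],
)

```text
clock: 20.75
tool_pos: [539.5, -348.6, 208.2]
tool_rot: [[-0.996, -0.094, 0.002], [-0.094, 0.996, -0.001], [-0.002, -0.002, -1.0]]
contact_force: [0.2, 0.1, -0.0]
gripper_width: 49.3
```

Request:
arm_command(
  commands=[
    [[0,0,0.015],[0,0,0],0.4],
    [[0,0,0],[0,0,0],0.4],
  ],
)

```text
clock: 20.95
tool_pos: [539.2, -349.1, 206.8]
tool_rot: [[-0.996, -0.093, 0.002], [-0.093, 0.996, -0.002], [-0.002, -0.002, -1.0]]
contact_force: [0.3, -0.3, -1.6]
gripper_width: 49.3
```

Request:
arm_command(
  commands=[
    [[0,0,0.013],[0,0,0],0.4],
    [[0,0,0],[0,0,0],0.4],
  ],
)

```text
clock: 21.15
tool_pos: [538.6, -348.9, 204.5]
tool_rot: [[-0.996, -0.093, 0.0], [-0.093, 0.996, -0.0], [-0.0, -0.0, -1.0]]
contact_force: [0.3, -0.2, -1.5]
gripper_width: 49.5
```

Request:
arm_command(
  commands=[
    [[0,0,0.02],[0,0,0],0.4],
    [[0,0,0.008],[0,0,0],0.4],
    [[0,0,0],[0,0,0],0.4],
  ],
)

```text
clock: 21.45
tool_pos: [538.5, -348.8, 201.9]
tool_rot: [[-0.996, -0.093, -0.0], [-0.093, 0.996, 0.0], [0.0, 0.0, -1.0]]
contact_force: [1.0, 0.1, -0.8]
gripper_width: 49.3
```

Request:
arm_command(
  commands=[
    [[0,0,0.01],[0,0,0],0.4],
    [[0,0,0],[0,0,0],0.4],
  ],
)

```text
clock: 21.65
tool_pos: [538.6, -348.8, 201.4]
tool_rot: [[-0.996, -0.093, 0.0], [-0.093, 0.996, -0.0], [-0.0, -0.0, -1.0]]
contact_force: [-0.8, 0.2, -0.3]
gripper_width: 49.7
```

Request:
arm_command(
  commands=[
    [[0,0,0.005],[0,0,0],0.4],
    [[0,0,0],[0,0,0],0.4],
    [[0,0,0],[0,0,0],0.75],
    [[0,0,0],[0,0,0],0.75],
    [[0,0,0],[0,0,0],0.75],
    [[0,0,0],[0,0,0],0.75],
  ],
)

```text
clock: 22.25
tool_pos: [538.6, -348.8, 200.9]
tool_rot: [[-0.996, -0.093, -0.0], [-0.093, 0.996, 0.0], [0.0, 0.0, -1.0]]
contact_force: [1.5, -0.1, 0.5]
gripper_width: 69.4
```

Request:
arm_command(
  commands=[
    [[0,0,-0.2],[0,0,0],0.75],
    [[0,0,-0.4],[0,0,0],0.75],
    [[0,0,-0.6],[0,0,0],0.75],
    [[0,0,-0.4],[0,0,0],0.75],
    [[0,0,0],[0,0,0],0.75],
  ],
)

```text
clock: 22.75
tool_pos: [540.2, -350.0, 329.3]
tool_rot: [[-0.996, -0.093, 0.009], [-0.093, 0.996, -0.007], [-0.008, -0.008, -1.0]]
contact_force: [0.4, -1.0, 0.7]
gripper_width: 70.0
```

```bash
python3 s.py
python3 - <<'E'
from h import *
im,d,c=save('wrist','w12.png'); P=cloud(d,c)
b=(im[...,2].astype(int)>im[...,0]+40)&(d>0)&(np.hypot(P[...,0]-538,P[...,1]+349)<50)&(P[...,2]>35)
print(b.sum(),np.percentile(P[b][:,2],[5,50,95]),cv2.minEnclosingCircle(P[b][:,:2].astype(np.float32)))
E
```

```text
22.75 [ 540.22 -349.96  329.31] [ 0.4 -1.   0.7] [ 0.083 -0.046  0.025] yaw -1.664 q6 -2.319 e6 0.005
2866 [35.66287206 37.13668542 38.27020205] ((537.574951171875, -347.25164794921875), 24.922901153564453)
```

View pics/w12.png

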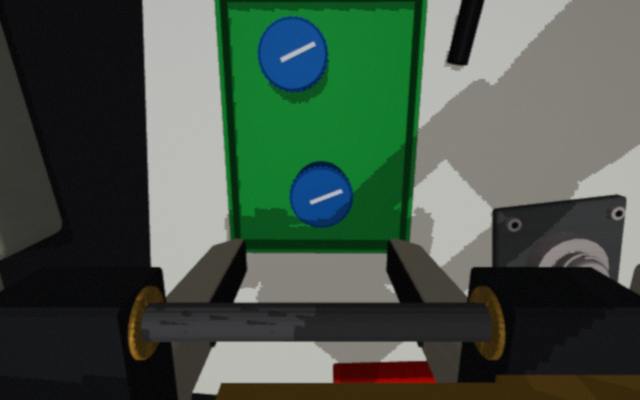

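The cap stands upright at (321,195) in the free end of the green tray. The other cap is untouched at (293,53) and the gripper is clear. Handing in.

```bash
python3 -c "
from station import order; print(order.close_job())"
```

```text
the job is handed in; nothing more can be done
None
```

The blue cap went fully home on the gauge, so I unscrewed it and stood it upright at the free end of the green tray farthest from the robot. The job was handed in at about 23 s.

- **Seating:** I turned it about 2.2 rad clockwise. At the stop, torque about the axis went from roughly 0 to 0.25 N·m and the cap slipped about 4° in the pads. That is slightly over the 0.1–0.2 N·m finger-tight range on a noisy sensor, and I stopped there.
- **Height:** By camera, the crown top was 35.9 mm above the shoulder, against 36.0 mm for a cap fully home. By arm height, the rim was 29.95 mm above the bench, against 30 mm for the shoulder. Both put it within about 0.1 mm of home.
- **Turned further than expected:** The cap reached the shoulder after about 1.75 rad, then turned roughly another 0.4 rad before the stop. I took this as play in the thread.
- **Final look:** The cap was upright in the tray, the already checked cap next to it had not moved, and the gripper was clear. That picture read the crown top at 37.1 mm, about 3 mm below the expected 40 mm. I put this down to the arm still settling after the lift and did not re-measure.

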